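# Start the brass receptacle nut on its stud

### The arm

A 7-joint arm with a two-finger parallel gripper is mounted at the origin on the work surface. World frame = base frame: x ahead of the robot, y to its left, z up, the work surface at z = 0. Lengths are in m, angles in degrees, forces in N, time in s.
With the tool pointing down it reaches from about 0.35 to 0.9 m from the base axis. Payload 8.1 kg.
Tool frame: the origin (TCP) lies at the very end of the fingers, on their centre line; the grasp point (between the pads) lies 19 mm behind it; z points along the fingers, y is the line along which they close (so a half turn about z gives the same grasp; the last joint's range is limited). The gripper opens to 85 mm and grips with 20 to 120 N. Pads are 22 mm wide; open, the fingers measure 114 mm over their backs; the gripper's body (76 mm by 85 mm) begins 54 mm behind the grasp point. The pads swing forward as they close: fully open they stand 13 mm farther back than shut.
Start: joints at [71.184, 24.895, 1.432, 90.138, -0.665, 64.973, -4.303], TCP at [0.14, -0.609, 0.231] pointing down, gripper open.
Joint ranges: [-149.89, 149.89], [-25.12, 119.58], [-72.63, 75.52], [4.76, 147.25], [-75.54, 255.54], [6.69, 114.76], [-157.13, 157.13]. Speed limits (degrees/s): [127.2, 127.2, 172.46, 172.46, 180, 180, 180].

### API

Orientations are given as a 3x3 rotation matrix whose columns are the frame's x, y, z axes.
In Python, from rig import get_obs, read_camera, robot, spotter gives the robot as it stands. The module is installed in compiled form; this text tells all that it offers.
- The arm moves only by the shell command python3 -m inch 'ROWS' [FORCE]. ROWS is JSON, a list of rows, each an object with "jaw": the closure in counts, from 0 (fully open) to 255 (shut); "slide": the shift along the tool's x, y, z in cm, a list of three; "delta_rot": the turn, a rotation vector about the tool's x, y, z in rad, a list of three. In form: [{"jaw": jaw, "slide": [dx, dy, dz], "delta_rot": [rx, ry, rz]}, ...]. A call has 1 to 5 rows; each row shifts and turns the commanded pose from where the row before left it, along the tool's axes as they then stand; what a row does not reach is not made up. A row lasts 1/10 s, in which the tool goes at most 50 mm and 8.59 degrees, less where a joint would pass 70% of its speed; a pose out of reach is approached as far as the arm can. A call with a gripper value outside its range is refused whole. The fingers move at their own pace and stop on an object; FORCE is the grip in N (left out, the last holds). Time passes only in rows, so rows that do not move let the fingers close. It gives the time, the measured TCP pose, the force, the opening and the grip force at its end, in the units of the state.
- get_obs(): the state, without advancing time (a new reading comes with each control period).
- read_camera(name): name is "scene" or "top"; returns a dict with "img" (480x640x3 uint8, red, green, blue), "intrinsics" (3x3 intrinsics, pixels), "R" (3x3) and "t" (3): a world point X has camera coordinates R X + t. Camera axes: x right, y down, z forward; pixel columns grow to the right and rows downward; lengths in m; the calibration is good to about 2 mm. A picture is of the moment at which its call begins. There is no depth.
- robot.hand_in(): hands the job in; it is judged then, once.
Trained networks look in a picture, given as the dict that the camera call returned (one of the last four; its "shot" number tells which), for a name from the list of things; names that differ only in an ending like _2 or _b are one class to them, and where a whole thing is asked for, a point or a joint stands for the part that bears it (a point fixed in the world has none). Each returns a list of dicts, best first, with "conf" (0 to 1); they miss things now and then, are a little off and sometimes report something else, mostly with a low value. They report only what shows in the picture. A call takes as long as a camera call. They do not tell look-alikes from the thing itself.
- spotter.boxes_of(label, picture): "at" ([column, row] in pixels, amid what is visible of it).
The state is a dict: "time": time; "joint_pos": joint angles; "joint_velocities": joint speeds; "joint_efforts": joint torques, N m; "position": TCP position; "ee_rot": TCP orientation; "wrist_force": force on the tool from outside, world axes, zero at the start; "wrist_torque": the same for the moment, N m; "gripper_width": finger opening in m; "grip_force": force on a finger pad.
Only numpy, scipy, OpenCV 4.12 (cv2) and the standard library are available. Lean on these libraries where they do the work, as an engineer would, in place of code of your own. Each camera call takes 0.05 s, during which the arm holds its last target. There are 200 camera calls.

### The job

The brass nut has only been laid on top of its hold-down stud and has not caught. Grip it and, without lifting it off the stud, back it off (counter-clockwise seen from above, less than a quarter turn) until its slot comes over the stud's lugs and it drops down onto its seat, then turn it forward again (clockwise) about an eighth of a turn so that it is caught under the lugs, and let go. Leave the silver nut on the other stud as it is.

Things in the scene. Friction and masses are not known exactly. Their poses are not given: they have to be found in the camera images.
- brass_nut: Loose brass hex nut, 46 mm across flats (flats face its x axis and every 60 degrees from it), 36 mm tall, 5 mm thick round flange 56 mm across at its foot, 0.3 kg. Origin: centre of the underside, z up. Inside, 6 to 12 mm above the underside, a web with one through-slot 17 mm wide along its x axis across the 35 mm open bore. At the start the web lies on the stud's lugs, underside 44.5 mm above the table.
- nut_mark (a point): Centre of a red paint bar, 12 x 6 mm, on the nut's top rim at one end of the slot: 20 mm from the nut's axis along its +x axis, 36 mm above its underside. At the start it is 40 to 70 degrees clockwise (from above) of the stud's +x axis; with the slot within about 10 degrees of the lugs the nut can drop 14.5 mm to its seat (still gripped: lower it), then turns freely under the lugs.
- stud: Fixed stud under the brass nut: grey plate 120 (x) x 90 (y) x 10 mm; boss 48 mm across, its top 30 mm above the table being the nut's seat; 13 mm shank with two opposite lugs along its x axis (the plate's long side), 28 mm tip to tip, 9 mm wide, 44.5 to 50.5 mm above the table; nose to 56.5 mm. 2 to 3 mm play in the nut. Origin: on its axis at table level, z up.
- steel_nut: The bystander, to be left as it is: a silver nut of the same shape and size, also with a red bar, laid on a second, equal stud. Origin: centre of its underside, z up.
Things that resemble listed ones, but are neither listed nor needed, are in the scene too. What is shaped like the stud but green or orange is not meant. There is more than one size of the brass_nut; the one meant has the size given above.

How it is judged:
By the outcome, as a careful person would: the job done as asked, in the order asked, and still so for the second after the job is handed in, with the robot touching nothing.
It also fails if it takes over 38 s, if anything falls off the work surface, if the arm or the gripper's body presses on something with over 40 N, if the wrist force passes 120 N, or if a joint passes its speed limit or range.

## Working session

There is one attempt and no reset: what is moved stays moved. The work goes in short steps, Python scripts to look and compute and a shell command to move; the robot and the scene stay as the last step left them, time stands still between calls to the robot, and variables do not carry over. Pictures are saved under pics/ and viewed, at most 10 in all, crops included, and the job is handed in when it is done.

```bash
mkdir -p pics; python3 - <<'E'
from rig import get_obs, read_camera, spotter
import cv2
o=get_obs(); print(o['time'],o['position'],o['ee_rot'],o['gripper_width'],o['wrist_force'])
for n in ['scene','top']:
    p=read_camera(n); cv2.imwrite(f'pics/{n}0.png',p['img'][:,:,::-1])
    print(n,p['intrinsics'],p['R'],p['t'])
    for l in ['brass_nut','nut_mark','stud','steel_nut']:
        print(l,[(r['at'],round(r['conf'],2)) for r in spotter.boxes_of(l,p)])
E
```

```text
0.0 [ 0.13975779 -0.60865524  0.23052079] [[ 9.74630613e-01  2.23818956e-01 -4.93412409e-04]
 [ 2.23819455e-01 -9.74629455e-01  1.50899818e-03]
 [-1.43151871e-04 -1.58115111e-03 -9.99998740e-01]] 0.08509524404927017 [-0.39628043  0.05131183 -0.14755745]
scene [[433.75040431   0.         326.3916303 ]
 [  0.         433.75040431 248.01536379]
 [  0.           0.           1.        ]] [[ 0.86969207  0.49357137 -0.00479692]
 [ 0.33222832 -0.5925314  -0.73384664]
 [-0.36504801  0.63662693 -0.67929824]] [-0.39840312 -0.0844635   1.00150495]
brass_nut [([295.0, 321.4], 0.83), ([247.1, 380.5], 0.69)]
nut_mark [([244.3, 383.8], 0.89), ([293.4, 323.2], 0.71)]
stud [([302.1, 344.9], 0.89), ([372.2, 437.2], 0.74), ([162.7, 355.4], 0.7)]
steel_nut [([402.4, 201.9], 0.82)]
top [[486.53172108   0.         327.5407817 ]
 [  0.         486.53172108 238.8218223 ]
 [  0.           0.           1.        ]] [[ 0.02680592 -0.99962868  0.00489369]
 [-0.99217928 -0.02720253 -0.1218208 ]
 [ 0.12190869 -0.0015899  -0.99254005]] [-0.03143888  0.5015911   0.94229716]
brass_nut [([442.0, 259.6], 0.66), ([396.7, 248.8], 0.61)]
nut_mark [([386.8, 246.5], 0.97), ([440.2, 262.4], 0.7)]
stud [([384.6, 254.3], 0.96), ([451.9, 337.6], 0.86), ([425.7, 168.9], 0.86), ([389.0, 243.0], 0.62)]
steel_nut [([192.0, 227.3], 0.77)]
```

View pics/scene0.png

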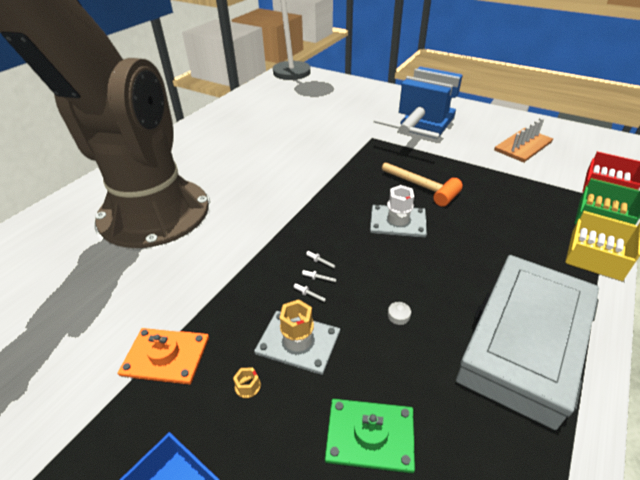

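View pics/top0.png

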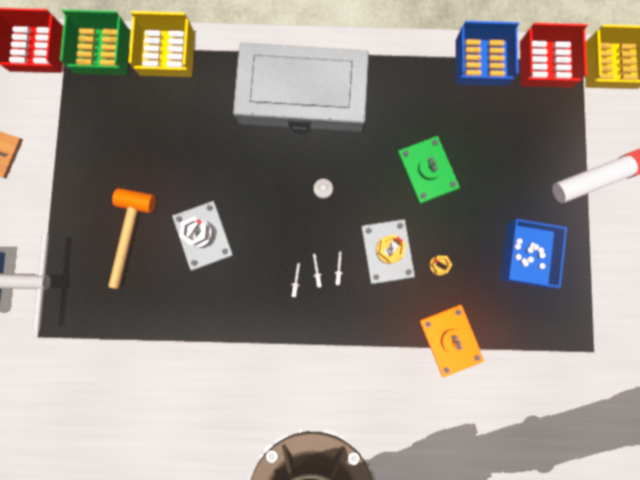

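The scene shows two brass nuts: a large one on the grey plate at scene (296,321) / top (391,250), and a smaller one lying loose at scene (247,381) / top (441,265). The one on the grey plate fits: it's the larger of the two and sits on the grey stud. The silver bystander is at top (197,233). I'll confirm this in an enlarged crop.

```bash
python3 - <<'E'
import cv2,numpy as np
a=cv2.imread('pics/top0.png')[205:300,350:460]; b=cv2.imread('pics/scene0.png')[285:380,245:355]
f=lambda i:cv2.resize(i,(400,345),interpolation=cv2.INTER_CUBIC)
cv2.imwrite('pics/crop0.png',np.hstack([f(a),f(b)]))
E
```

```text
(no output)
```

View pics/crop0.png

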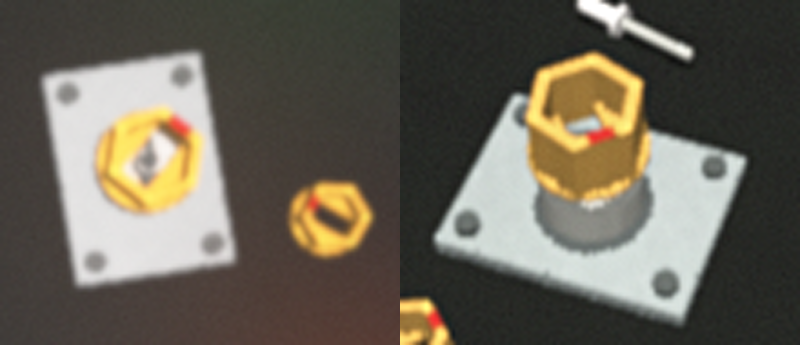

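The crop shows the large brass nut perched on the grey plate's stud (nut centre about top (391,249), red mark (399,239)). The small nut at (441,265) is clearly undersized. Next I'll measure the plate outline and the mark in both views.

```bash
cat > h.py <<'E'
import cv2,numpy as np
from rig import get_obs, read_camera, spotter
def ray(p,uv):
    d=np.linalg.solve(p['intrinsics'],[*uv,1.]); return -p['R'].T@p['t'], p['R'].T@d
def onz(p,uv,z):
    c,d=ray(p,uv); return c+d*(z-c[2])/d[2]
def tri(p,u,q,v):
    A=[];b=[]
    for P,x in((p,u),(q,v)):
        c,d=ray(P,x); d/=np.linalg.norm(d); M=np.eye(3)-np.outer(d,d); A.append(M); b.append(M@c)
    return np.linalg.lstsq(np.vstack(A),np.hstack(b),rcond=None)[0]
def proj(p,X):
    x=p['intrinsics']@(p['R']@X+p['t']); return x[:2]/x[2]
def blob(mask,at,r=40):
    # largest component near at
    n,l,s,c=cv2.connectedComponentsWithStats(mask.astype(np.uint8))
    k=[i for i in range(1,n) if np.hypot(*(c[i]-at))<r]
    k=max(k,key=lambda i:s[i,4]); return l==k,c[k],s[k,4]
def hsv(p): return cv2.cvtColor(p['img'],cv2.COLOR_RGB2HSV).astype(int)
def red(p,at,r=8):
    h=hsv(p); return blob(((h[...,0]<7)|(h[...,0]>172))&(h[...,1]>140)&(h[...,2]>90),at,r)
def gold(p,at,r=12):
    h=hsv(p); return blob((h[...,0]<35)&(h[...,1]>100)&(h[...,2]>60),at,r)
def plate(p,at):
    h=hsv(p); m=((h[...,1]<60)&(h[...,2]>110))|((h[...,0]<35)&(h[...,1]>100)&(h[...,2]>60))
    return blob(m,at,20)
E
python3 - <<'E'
from h import *
p=read_camera('top');q=read_camera('scene')
m,c,a=plate(p,(389,251)); 
pts=np.argwhere(m)[:,::-1]
W=np.array([onz(p,x,0.01)[:2] for x in pts])
hull=cv2.convexHull((W*1e4).astype(np.float32)); r=cv2.minAreaRect(hull); print('plate',r,a)
print(cv2.boxPoints(r)/1e4)
rt,rs=red(p,(399,239)),red(q,(299,322)); print(rt[1:],rs[1:])
M=tri(p,rt[1],q,rs[1]); print('mark',M,proj(p,M)-rt[1],proj(q,M)-rs[1], 'onz',onz(p,rt[1],.0805),onz(q,rs[1],.0805))
g,gs=gold(p,(391,249)),gold(q,(296,321)); print('gold',g[1:],gs[1:])
ct,cs=[cv2.minEnclosingCircle(np.argwhere(x[0]|y[0])[:,::-1].astype(np.float32)) for x,y in((g,rt),(gs,rs))]
print(ct,cs,'top circ at z=.047',onz(p,ct[0],.047),'rad',ct[1]/486*.9)
print('tri circ',tri(p,g[1],q,gs[1]))
E
```

```text
plate ((4835.2216796875, -1410.136962890625), (1233.3009033203125, 927.6980590820312), 10.442456245422363) 2632
[[ 0.4144713  -0.10657371]
 [ 0.43128565 -0.19780701]
 [ 0.552573   -0.1754537 ]
 [ 0.5357587  -0.08422039]]
(array([398.83333333, 239.5       ]), np.int32(12)) (array([299.625 , 321.9375]), np.int32(16))
mark [ 0.49849072 -0.15338125  0.07933247] [0.08250398 0.11481472] [ 0.17334785 -0.01869854] onz [ 0.49855976 -0.15304813  0.0805    ] [ 0.49880283 -0.1542761   0.0805    ]
gold (array([390.36885246, 248.98155738]), np.int32(488)) (array([296.09694794, 319.51705566]), np.int32(1114))
((390.9561462402344, 249.0263214111328), 14.816018104553223) ((295.53570556640625, 319.1785583496094), 20.666616439819336) top circ at z=.047 [ 0.48350381 -0.14275372  0.047     ] rad 0.027437070563987448
tri circ [ 0.48211353 -0.13996126  0.05991326]
```

Measured:
- **Plate:** 123x93 mm, centre (0.4835, -0.141), x axis at about 10.4°.
- **Mark height:** 79.3 mm against the expected 80.5 mm.
- **Nut:** centre about (0.4835, -0.142), mark yaw about -38°, so roughly 49° clockwise of the stud's x axis. That fits the stated 40 to 70°.

Now the approach.

```bash
python3 -m inch '[{"jaw":0,"slide":[3.5,-3,0],"delta_rot":[0,0,0]},{"jaw":0,"slide":[3.5,-3,0],"delta_rot":[0,0,0]},{"jaw":0,"slide":[3.5,-3,0],"delta_rot":[0,0,0]},{"jaw":0,"slide":[3.5,-3,0],"delta_rot":[0,0,0]},{"jaw":0,"slide":[3.5,-3,0],"delta_rot":[0,0,0]}]' 30 && python3 -m inch '[{"jaw":0,"slide":[3.5,-3,0],"delta_rot":[0,0,0]},{"jaw":0,"slide":[3.5,-3,0],"delta_rot":[0,0,0]},{"jaw":0,"slide":[3.5,-3,0],"delta_rot":[0,0,0]},{"jaw":0,"slide":[3.5,-3,0],"delta_rot":[0,0,0]},{"jaw":0,"slide":[0,0,0],"delta_rot":[0,0,0]}]'
cat > st.py <<'E'
from h import *
import sys
T=np.array([0.4835,-0.142]); 
o=get_obs(); R=o['ee_rot']; p=o['position']
yaw=np.degrees(np.arctan2(R[1,1],R[0,1]))
d=R.T@np.r_[T-p[:2],0]
print('t',round(o['time'],2),'pos',p.round(4),'yaw_y',yaw.round(1),'tilt',R[:,2].round(3),'to nut cm (tool)',(d*100).round(2),'F',np.round(o['wrist_force'],1),'Tq',np.round(o['wrist_torque'],2),'w',round(o['gripper_width'],4),'g',np.round(o['grip_force'],1),'j7',np.round(o['joint_pos'],1)[-1])
E
python3 st.py
```

```text
time: 1.1
position: [0.2777, -0.4223, 0.2315]
ee_rot: [[0.975, 0.224, 0.0], [0.224, -0.975, -0.001], [0.0, 0.001, -1.0]]
wrist_force: [1.2, 0.3, -0.5]
gripper_width: 0.0849
grip_force: 0.0
time: 1.6
position: [0.3905, -0.2698, 0.2318]
ee_rot: [[0.973, 0.233, 0.003], [0.233, -0.973, 0.002], [0.003, -0.001, -1.0]]
wrist_force: [-0.4, -1.4, -0.0]
gripper_width: 0.0855
grip_force: 0.0
t 1.6 pos [ 0.3905 -0.2698  0.2318] yaw_y -76.5 tilt [ 0.003  0.002 -1.   ] to nut cm (tool) [ 12.02 -10.26   0.04] F [-0.4 -1.4 -0. ] Tq [0.01 0.01 0.02] w 0.0855 g 0.0 j7 -50.9
```

```bash
python3 -m inch '[{"jaw":0,"slide":[3,-2.55,0],"delta_rot":[0,0,0]},{"jaw":0,"slide":[3,-2.55,0],"delta_rot":[0,0,0]},{"jaw":0,"slide":[3,-2.55,0],"delta_rot":[0,0,0]},{"jaw":0,"slide":[3,-2.6,0],"delta_rot":[0,0,0]},{"jaw":0,"slide":[0,0,0],"delta_rot":[0,0,-0.13]}]' >/dev/null && python3 -m inch '[{"jaw":0,"slide":[0,0,2],"delta_rot":[0,0,-0.13]},{"jaw":0,"slide":[0,0,2],"delta_rot":[0,0,-0.13]},{"jaw":0,"slide":[0,0,2],"delta_rot":[0,0,-0.13]},{"jaw":0,"slide":[0,0,2],"delta_rot":[0,0,-0.13]},{"jaw":0,"slide":[0,0,0],"delta_rot":[0,0,0]}]' >/dev/null; python3 -m inch '[{"jaw":0,"slide":[0,0,0],"delta_rot":[0,0,0]},{"jaw":0,"slide":[0,0,0],"delta_rot":[0,0,0]}]' >/dev/null
python3 st.py
```

```text
t 2.8 pos [ 0.4812 -0.1491  0.1524] yaw_y -40.0 tilt [ 0.002 -0.001 -1.   ] to nut cm (tool) [ 0.69 -0.28 -0.  ] F [0.  0.4 0.9] Tq [-0.06 -0.01  0.02] w 0.0851 g 0.0 j7 -38.7
```

```bash
python3 -m inch '[{"jaw":0,"slide":[0.7,-0.3,1],"delta_rot":[0,0,-0.02]},{"jaw":0,"slide":[0,0,2],"delta_rot":[0,0,0]},{"jaw":0,"slide":[0,0,1],"delta_rot":[0,0,0]},{"jaw":0,"slide":[0,0,0],"delta_rot":[0,0,0]},{"jaw":0,"slide":[0,0,0],"delta_rot":[0,0,0]}]' >/dev/null
python3 st.py; python3 - <<'E'
from h import *
a=read_camera('top')['img'][205:300,350:460,::-1]; b=read_camera('scene')['img'][225:375,215:375,::-1]
f=lambda i:cv2.resize(i,(400,400),interpolation=cv2.INTER_CUBIC)
cv2.imwrite('pics/c1.png',np.hstack([f(a),f(b)]))
E
```

```text
t 3.3 pos [ 0.4828 -0.1413  0.1115] yaw_y -38.7 tilt [-0.  0. -1.] to nut cm (tool) [-0.02  0.1  -0.  ] F [0.3 0.1 0.8] Tq [ 0.02  0.02 -0.04] w 0.0856 g 0.0 j7 -40.3
```

View pics/c1.png

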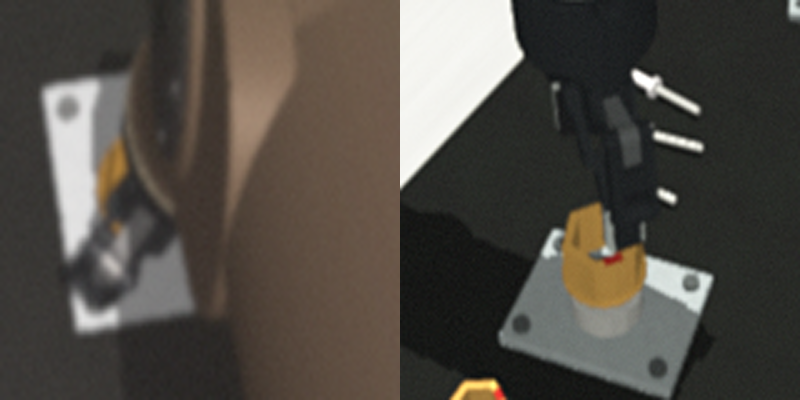

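The picture shows the gripper straddling the nut, with one finger beside the mark end (scene about (302,325)). Next I descend, watching the force.

```bash
python3 -m inch '[{"jaw":0,"slide":[0,0.1,1.2],"delta_rot":[0,0,0]},{"jaw":0,"slide":[0,0,1.2],"delta_rot":[0,0,0]},{"jaw":0,"slide":[0,0,0.6],"delta_rot":[0,0,0]},{"jaw":0,"slide":[0,0,0],"delta_rot":[0,0,0]}]' >/dev/null
python3 st.py; python3 -m inch '[{"jaw":0,"slide":[0,0,1],"delta_rot":[0,0,0]},{"jaw":0,"slide":[0,0,1],"delta_rot":[0,0,0]},{"jaw":0,"slide":[0,0,0.9],"delta_rot":[0,0,0]},{"jaw":0,"slide":[0,0,0],"delta_rot":[0,0,0]},{"jaw":0,"slide":[0,0,0],"delta_rot":[0,0,0]}]' >/dev/null
python3 st.py
```

```text
t 3.8 pos [ 0.4825 -0.1419  0.0799] yaw_y -38.7 tilt [-0.002  0.001 -1.   ] to nut cm (tool) [ 0.05  0.08 -0.  ] F [-0.1 -0.  -0.1] Tq [-0.04  0.01  0.01] w 0.0853 g 0.0 j7 -41.8
t 4.3 pos [ 0.4833 -0.142   0.052 ] yaw_y -38.7 tilt [-0.001  0.    -1.   ] to nut cm (tool) [ 0.01  0.02 -0.  ] F [-0.2 -0.1  0.7] Tq [ 0.01  0.   -0.04] w 0.0855 g 0.0 j7 -43.3
```

```bash
python3 -m inch '[{"jaw":90,"slide":[0,0,0],"delta_rot":[0,0,0]},{"jaw":100,"slide":[0,0,0],"delta_rot":[0,0,0]},{"jaw":110,"slide":[0,0,0],"delta_rot":[0,0,0]},{"jaw":120,"slide":[0,0,0],"delta_rot":[0,0,0]},{"jaw":130,"slide":[0,0,0],"delta_rot":[0,0,0]}]' 30 >/dev/null
python3 st.py; python3 -m inch '[{"jaw":145,"slide":[0,0,0],"delta_rot":[0,0,0]},{"jaw":160,"slide":[0,0,0],"delta_rot":[0,0,0]},{"jaw":180,"slide":[0,0,0],"delta_rot":[0,0,0]},{"jaw":180,"slide":[0,0,0],"delta_rot":[0,0,0]},{"jaw":180,"slide":[0,0,0],"delta_rot":[0,0,0]}]' 30 >/dev/null
python3 st.py
```

```text
t 4.8 pos [ 0.4835 -0.142   0.0526] yaw_y -38.7 tilt [ 0. -0. -1.] to nut cm (tool) [-0. -0. -0.] F [-2.   0.7  5.6] Tq [ 0.22  0.37 -0.01] w 0.0456 g 31.0 j7 -43.3
t 5.3 pos [ 0.4836 -0.142   0.0527] yaw_y -38.7 tilt [ 0. -0. -1.] to nut cm (tool) [-0.   -0.01 -0.  ] F [-1.8  1.7  5.6] Tq [ 0.16  0.4  -0.01] w 0.0455 g 31.0 j7 -43.3
```

```bash
python3 -m inch '[{"jaw":180,"slide":[0,0,0],"delta_rot":[0,0,-0.12]},{"jaw":180,"slide":[0,0,0],"delta_rot":[0,0,-0.12]},{"jaw":180,"slide":[0,0,0],"delta_rot":[0,0,-0.12]},{"jaw":180,"slide":[0,0,0],"delta_rot":[0,0,-0.12]},{"jaw":180,"slide":[0,0,0],"delta_rot":[0,0,0]}]' >/dev/null
python3 st.py; python3 -m inch '[{"jaw":180,"slide":[0,0,0],"delta_rot":[0,0,-0.12]},{"jaw":180,"slide":[0,0,0],"delta_rot":[0,0,-0.12]},{"jaw":180,"slide":[0,0,0],"delta_rot":[0,0,-0.12]},{"jaw":180,"slide":[0,0,0],"delta_rot":[0,0,0]},{"jaw":180,"slide":[0,0,0],"delta_rot":[0,0,0]}]' >/dev/null
python3 st.py
```

```text
t 5.8 pos [ 0.4838 -0.1424  0.0523] yaw_y -11.1 tilt [ 0.001  0.    -1.   ] to nut cm (tool) [ 0.03 -0.03 -0.  ] F [ 0.6 -0.   0.9] Tq [-0.05 -0.17 -0.01] w 0.0458 g 30.7 j7 -21.1
t 6.3 pos [ 0.4831 -0.1421  0.0521] yaw_y 9.1 tilt [-0.001  0.    -1.   ] to nut cm (tool) [ 0.    0.04 -0.  ] F [-0.4 -0.6 -2.1] Tq [-0.    0.02  0.  ] w 0.0456 g 31.1 j7 -4.8
```

The tool yaw is 9.1° against a stud axis of 10.4°, and the wrist now carries the nut's weight. I'll lower it gently.

```bash
python3 -m inch '[{"jaw":180,"slide":[0,0,0.2],"delta_rot":[0,0,-0.02]},{"jaw":180,"slide":[0,0,0.2],"delta_rot":[0,0,0]},{"jaw":180,"slide":[0,0,0],"delta_rot":[0,0,0]}]' >/dev/null
python3 st.py
```

```text
t 6.6 pos [ 0.4832 -0.142   0.048 ] yaw_y 10.5 tilt [-0.001  0.    -1.   ] to nut cm (tool) [-0.01  0.03 -0.  ] F [-0.3 -0.7 -3.1] Tq [0.01 0.   0.01] w 0.0455 g 31.1 j7 -4.0
```

```bash
python3 -m inch '[{"jaw":180,"slide":[0,0,0.3],"delta_rot":[0,0,0]},{"jaw":180,"slide":[0,0,0.3],"delta_rot":[0,0,0]},{"jaw":180,"slide":[0,0,0.1],"delta_rot":[0,0,0]},{"jaw":180,"slide":[0,0,0],"delta_rot":[0,0,0]}]' >/dev/null
python3 st.py; python3 -m inch '[{"jaw":180,"slide":[0,0,0.1],"delta_rot":[0,0,0]},{"jaw":180,"slide":[0,0,0.1],"delta_rot":[0,0,0]},{"jaw":180,"slide":[0,0,0.1],"delta_rot":[0,0,0]},{"jaw":180,"slide":[0,0,0],"delta_rot":[0,0,0]}]' >/dev/null
python3 st.py
```

```text
t 7.0 pos [ 0.4833 -0.142   0.0411] yaw_y 10.6 tilt [-0.  0. -1.] to nut cm (tool) [-0.    0.02 -0.  ] F [ 0.1 -0.7 -2. ] Tq [ 0.   -0.02  0.03] w 0.0456 g 31.1 j7 -4.4
t 7.4 pos [ 0.4835 -0.1421  0.0383] yaw_y 10.6 tilt [ 0. -0. -1.] to nut cm (tool) [ 0.01  0.   -0.  ] F [ 0.3 -0.9 -1.4] Tq [-0.04  0.02  0.03] w 0.0457 g 31.0 j7 -4.6
```

```bash
python3 -m inch '[{"jaw":180,"slide":[0,0,0.1],"delta_rot":[0,0,0]},{"jaw":180,"slide":[0,0,0],"delta_rot":[0,0,0]}]' >/dev/null
python3 st.py; python3 - <<'E'
from h import *
b=read_camera('scene')['img'][265:375,235:355,::-1]
cv2.imwrite('pics/c2.png',cv2.resize(b,(600,550),interpolation=cv2.INTER_CUBIC))
E
```

```text
t 7.6 pos [ 0.4835 -0.1421  0.0382] yaw_y 10.6 tilt [ 0.    -0.001 -1.   ] to nut cm (tool) [ 0.01 -0.   -0.  ] F [-4.7 -0.1 13.7] Tq [0.09 0.96 0.03] w 0.0453 g 32.9 j7 -4.7
```

View pics/c2.png

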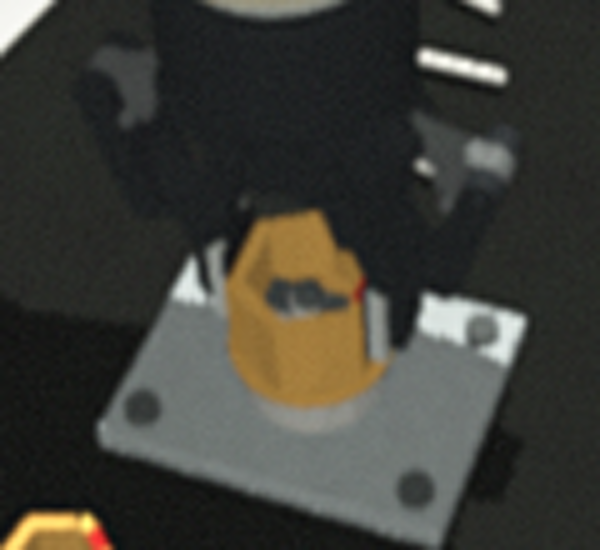

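The nut has seated: 14.2 mm drop, 13.7 N contact, and the lugs show above the web at crop (300,295). I'll relieve the push by 0.5 mm, then turn clockwise 45°.

```bash
python3 -m inch '[{"jaw":180,"slide":[0,0,-0.1],"delta_rot":[0,0,0]},{"jaw":180,"slide":[0,0,0],"delta_rot":[0,0,0.1]},{"jaw":180,"slide":[0,0,0],"delta_rot":[0,0,0.1]},{"jaw":180,"slide":[0,0,0],"delta_rot":[0,0,0.1]},{"jaw":180,"slide":[0,0,0],"delta_rot":[0,0,0]}]' >/dev/null
python3 st.py; python3 -m inch '[{"jaw":180,"slide":[0,0,0],"delta_rot":[0,0,0.12]},{"jaw":180,"slide":[0,0,0],"delta_rot":[0,0,0.12]},{"jaw":180,"slide":[0,0,0],"delta_rot":[0,0,0.12]},{"jaw":180,"slide":[0,0,0],"delta_rot":[0,0,0.12]},{"jaw":180,"slide":[0,0,0],"delta_rot":[0,0,0]}]' >/dev/null
python3 st.py
```

```text
t 8.15 pos [ 0.4835 -0.142   0.0383] yaw_y -6.7 tilt [ 0. -0. -1.] to nut cm (tool) [-0. -0. -0.] F [-0.6 -0.2 -1. ] Tq [ 0.05  0.03 -0.01] w 0.0456 g 31.1 j7 -18.4
t 8.65 pos [ 0.4835 -0.1419  0.0383] yaw_y -34.0 tilt [-0. -0. -1.] to nut cm (tool) [-0.  0.  0.] F [0.3 0.5 0.1] Tq [-0.03  0.1   0.02] w 0.0454 g 31.2 j7 -40.1
```

```bash
python3 -m inch '[{"jaw":90,"slide":[0,0,0],"delta_rot":[0,0,0]},{"jaw":60,"slide":[0,0,0],"delta_rot":[0,0,0]},{"jaw":30,"slide":[0,0,0],"delta_rot":[0,0,0]},{"jaw":0,"slide":[0,0,0],"delta_rot":[0,0,0]},{"jaw":0,"slide":[0,0,0],"delta_rot":[0,0,0]}]' >/dev/null
python3 st.py; python3 -m inch '[{"jaw":0,"slide":[0,0,-1],"delta_rot":[0,0,0]},{"jaw":0,"slide":[0,0,-2],"delta_rot":[0,0,0]},{"jaw":0,"slide":[0,0,-3],"delta_rot":[0,0,0]},{"jaw":0,"slide":[0,0,-4],"delta_rot":[0,0,0]},{"jaw":0,"slide":[0,0,-4],"delta_rot":[0,0,0]}]' >/dev/null
python3 st.py
python3 -m inch '[{"jaw":0,"slide":[-3,-3,-1],"delta_rot":[0,0,0]},{"jaw":0,"slide":[-3,-3,0],"delta_rot":[0,0,0]},{"jaw":0,"slide":[-3,-3,0],"delta_rot":[0,0,0]},{"jaw":0,"slide":[-3,-3,0],"delta_rot":[0,0,0]},{"jaw":0,"slide":[0,0,0],"delta_rot":[0,0,0]}]' >/dev/null; python3 st.py
python3 - <<'E'
from h import *
p=read_camera('top');q=read_camera('scene')
a=p['img'][205:300,350:460,::-1]; b=q['img'][285:380,245:355,::-1]
f=lambda i:cv2.resize(i,(400,345),interpolation=cv2.INTER_CUBIC)
cv2.imwrite('pics/c3.png',np.hstack([f(a),f(b)]))
try:
    rt,rs=red(p,(399,239),12),red(q,(299,327),12); M=tri(p,rt[1],q,rs[1]); d=M[:2]-[.4835,-.142]
    print('mark',M,'yaw',np.degrees(np.arctan2(d[1],d[0])),np.hypot(*d))
except Exception as e: print(e)
E
```

```text
t 9.15 pos [ 0.4835 -0.1422  0.0383] yaw_y -34.1 tilt [ 0. -0. -1.] to nut cm (tool) [ 0.02 -0.01 -0.  ] F [ 0.3 -0.3 -0.5] Tq [-0.05  0.03 -0.06] w 0.0855 g 0.0 j7 -40.1
t 9.65 pos [ 0.483  -0.1418  0.1803] yaw_y -34.1 tilt [-0.  0. -1.] to nut cm (tool) [ 0.01  0.05 -0.  ] F [-0.2 -0.6 -0.1] Tq [-0.01 -0.08 -0.02] w 0.0852 g 0.0 j7 -33.3
t 10.15 pos [ 0.3112 -0.1747  0.1883] yaw_y -34.3 tilt [-0.004 -0.001 -1.   ] to nut cm (tool) [12.41 12.39 -0.07] F [-0.1  0.5 -0.2] Tq [-0.01 -0.04 -0.01] w 0.0854 g 0.0 j7 -16.1
mark [ 0.5001344  -0.1529919   0.06545787] yaw -33.45647081693321 0.01993803579474173
```

View pics/c3.png

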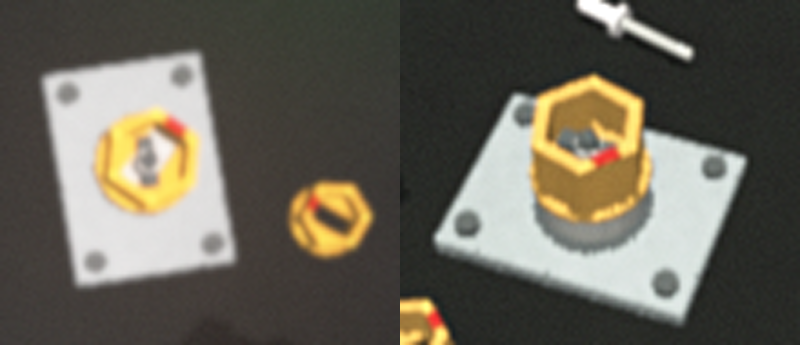

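The nut is seated: its mark, at crop (175,128), is now 65.5 mm high, about 14 mm lower than before. Its yaw is -33.5°, about 44° clockwise of the lugs, and the lugs show above the web. The gripper is clear, so I'm handing in.

```bash
python3 -c "
from rig import robot
print(robot.hand_in())"
```

```text
the job is handed in; nothing more can be done
None
```

The brass nut was backed off about 49°, dropped about 14 mm onto its seat, then turned about 44° clockwise so it is caught under the lugs and let go; the silver nut was not touched, and the job was handed in at about 10 s of the 38 s allowed.

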